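# Scoop a lost battery cell out from under the radio shelf

### The job

A round battery cell has rolled under the clear shelf of the radio desk. Take the flat scoop by its upright handle, slide it under the shelf lip until its front edge passes under the stop rail at the back, so that the cell ends up lying in the pan, then draw the scoop right out from under the shelf with the cell in it, and leave it lying flat on the desk, released. Leave the box-shaped plug adapter, also under the shelf, where it is.

Things in the scene. Friction and masses are not known exactly. Their poses are not given: they have to be found in the camera images.
- scoop_grip (a point): Grip point of the flat aluminium scoop, in its handle, 65 mm above its underside. The black upright handle is 44 mm (x) by 16 mm (y), from 5 to 85 mm above the desk: pinch it firmly across y. Axes are the scoop's: +x from handle to the pan's open front edge, z up. The pan's back wall is 82 mm ahead of this point, the front edge 165 mm. About 0.25 kg; slides flat on the desk, no lifting.
- scoop_edge (a point): Middle of the scoop's open front edge, at desk level; axes as scoop_grip. The pan behind it is 94 mm wide (y); floor 2 mm thick, side walls 22 mm high, back wall 30 mm. The front 10 mm is a ramp from 1.5 mm at the edge up to a 4 mm crest (walls start there), over which the cell climbs when the edge goes under the shelf's stop rail, 4 to 8 mm past the rail's front; at 9 mm the walls meet it.
- cell_center (a point): Centre of the lost battery cell: a dark grey cylinder, 34 mm in diameter and 61 mm long, about 0.14 kg, lying on its side on the desk under the clear shelf; the centre is 17 mm up. y is its long axis, which lies roughly along the shelf (within about 15 degrees); it rolls towards the stop rail when pushed.
- shelf: The fixed shelf. Origin on the desk below the middle of the front lip; +x runs in under the shelf, y along the lip, z up. The bay under the clear top is 75 mm deep to a stop rail, a round steel bar 8 mm thick whose front is at x = 75 mm, 7 mm clear of the desk; 408 mm wide, 75 mm high; top 6 mm thick. Beside it, out to y = 440 mm, wings carry radio sets, up to 170 mm high.
- adapter_center (a point): Centre of the plug adapter, a bystander: a black box 40 by 52 mm, 28 mm high, standing on the desk under the clear shelf on the other side of the middle from the cell. Must stay where it is.
There are look-alikes about, which are no part of the job. What is shaped like the part that bears cell_center but orange is not meant.

How it is judged:
On the way:
1. the cell lies in the scoop's pan while still under the shelf (x of cell_center in the frame of shelf above 0.01 m and x of cell_center in the frame of scoop_grip between 0.085 and 0.153 m and y of cell_center in the frame of scoop_grip between -0.045 and 0.045 m), for 0.1 s.
At the end, for the whole second after the job is handed in: The cell lies inside the scoop's pan (between its walls, behind the ramp); the cell's centre is at least 20 mm outside the shelf lip and the scoop's front edge is out from under the lip; the scoop stands flat on the desk (within 10 degrees), and the adapter has not moved more than 20 mm (x of cell_center in the frame of scoop_grip between 0.085 and 0.153 m and y of cell_center in the frame of scoop_grip between -0.045 and 0.045 m and z of cell_center in the frame of scoop_grip below -0.03 m and x of cell_center in the frame of shelf below -0.02 m and x of scoop_edge in the frame of shelf below 0 m and height (world z) of scoop_grip below 0.08 m and angle between scoop_grip's own z axis and vertical below 0.17 rad); the robot touches nothing.
It fails at once if the plug adapter is moved more than 20 mm (distance of adapter_center from where it was at the start of the episode above 0.02 m).
It also fails if it takes over 43 s, if anything falls off the work surface, if the arm or the gripper's body presses on something with over 40 N, if the wrist force passes 120 N, or if a joint passes its speed limit or range.

### The arm

A 7-joint arm with a two-finger parallel gripper is mounted at the origin on the work surface. World frame = base frame: x ahead of the robot, y to its left, z up, the work surface at z = 0. Lengths are in m, angles in rad, forces in N, time in s.
With the tool pointing down it reaches from about 0.4 to 0.85 m from the base axis. Payload 10.4 kg.
Tool frame: the origin (TCP) lies midway between the tips of the shut fingers; the grasp point (between the pads) lies manip.grip_depth behind it (manip.grip_depth is the distance from the TCP to the grasp point, in m); z points along the fingers, x is the direction in which the jaws open and shut, and the axes are right-handed (so a half turn about z gives the same grasp; the last joint's range is limited). The gripper opens to 85 mm and grips with 20 to 120 N. Pads are 22 mm wide; open, the fingers measure 114 mm over their backs; the gripper's body (76 mm by 85 mm) begins 54 mm behind the grasp point. The pads swing forward as they close: fully open they stand 13 mm farther back than shut.
Start: joints at [1.15, 0.332, -0.065, 1.46, 0.022, 1.35, -0.088], TCP at [0.242, -0.576, 0.231] pointing down, gripper open.
Joint ranges: [-2.6, 2.6], [-0.5, 2.12], [-1.47, 1.34], [0.16, 2.42], [-1.27, 4.41], [0.06, 2.06], [-2.6, 2.6]. Speed limits (rad/s): [2.22, 2.22, 2.79, 2.79, 3.14, 3.14, 3.14].

### API

Orientations are given as a unit quaternion [x, y, z, w].
In Python, from workcell import manip gives the robot as it stands. The module is installed in compiled form; this text tells all that it offers.
- The arm moves only by the tool send_rows, never from a script. Its argument "steps" is a list of rows, each a list of 2 entries, a list of its own where there are three numbers: the shift along the tool's x, y, z in m, then the turn about the tool's z in rad. In form: [[[x, y, z], spin], ...]. A call has exactly 8 rows; each row is the pose to reach, as a shift and turn from the pose commanded when the call began, along the tool's axes at that moment; what a row does not reach only later rows make up. A row lasts 1/8 s, in which the tool goes at most 62.5 mm and 10.7 degrees, less where a joint would pass 70% of its speed; a pose out of reach is approached as far as the arm can. A call with a gripper value outside its range is refused whole. "hand" is the opening, from 0 (shut) to 1 (fully open), set as the call begins (left out, the last holds). The fingers move at their own pace and stop on an object; "force" is the grip in N (left out, the last holds). Time passes only in rows, so rows that repeat a pose let the fingers close, or fill a call up. It gives the time, the measured TCP pose, the force and the opening at its end, in the units of the state.
- manip.get_obs(): the state, without advancing time (a new reading comes with each control period).
- manip.camera(name): name is "scene" or "side" or "wrist"; returns (picture, depth): 420x560x3 uint8, red, green, blue; 420x560 float32, m along the optical axis (not along the pixel's ray), 0 where there is no reading.
- manip.camera_info(name): a dict with "intrinsics" (3x3 intrinsics, pixels), "pose" (4x4, takes a point from camera to world coordinates); the wrist camera has in their place "T_tool_cam" (4x4, takes a point from camera to tool coordinates, whose origin is the TCP and whose axes are the tool frame's). Camera axes: x right, y up, looking along -z (the intrinsics and any distortion apply to the point x, -y, -z); pixel columns grow to the right and rows downward; lengths in m; the calibration is good to about 2 mm. The wrist camera is an equidistant fisheye: a pixel r from the principal point sees the ray r / f radians off the axis. A picture is of the moment at which its call begins: read the wrist's pose just before it. camera_info takes no time and is no camera call.
- manip.hand_in(): hands the job in, once; it reports no verdict.
The state is a dict: "clock": time; "joint_pos": joint angles; "joint_velocities": joint speeds; "tau": joint torques, N m; "position": TCP position; "ee_rot": TCP orientation; "ft_force": force on the tool from outside, world axes, zero at the start; "torque": the same for the moment, N m; "grip_width": opening from 0.0 (shut) to 1.0 (fully open).
Only numpy, scipy, OpenCV 4.12 (cv2) and the standard library are available. Lean on these libraries where they do the work, as an engineer would, in place of code of your own. Each camera call takes 0.05 s, during which the arm holds its last target.

## Working session

There is one attempt and no reset: what is moved stays moved. The work goes in short steps, Python scripts to look and compute and a tool call to move; the robot and the scene stay as the last step left them, time stands still between calls to the robot, and variables do not carry over. Pictures are saved under pics/ and viewed, and the job is handed in when it is done.

Besides the shell and the picture viewer there is one more tool, called after ">>>" by a JSON object that holds its "api" and its "payload", one argument or row to a line. send_rows: Moves the arm, as the interface text tells. Its arguments: {"type":"object","properties":{"steps":{"type":"array"},"hand":{"type":"number"},"force":{"type":"number"}},"required":["steps"]}

```bash
mkdir -p pics; python3 - <<'E'
from workcell import manip
import cv2,numpy as np
print(manip.get_obs()); print(manip.grip_depth)
for n in ["scene","side","wrist"]:
    p,d=manip.camera(n); cv2.imwrite(f"pics/{n}0.png",p[:,:,::-1]); np.save(f"pics/{n}0.npy",d)
    i=manip.camera_info(n); print(n,{k:np.round(v,4).tolist() if not isinstance(v,str) else v for k,v in i.items()})
E
```

```text
{'clock': 0.0, 'joint_pos': array([ 1.15040444,  0.33286466, -0.06469577,  1.46092793,  0.02159344,
        1.34989479, -0.0885189 ]), 'joint_velocities': array([-0.00063795,  0.00022964,  0.00032623, -0.00019547,  0.0003467 ,
       -0.00015127, -0.00039449]), 'tau': array([-1.86951011e-04, -6.25452375e+01,  4.90501116e-02, -3.91601264e+01,
        1.61408808e-02,  9.87851643e-03,  2.02619566e-05]), 'position': array([ 0.24196726, -0.57586186,  0.23052681]), 'ee_rot': array([ 8.32880411e-01, -5.53452556e-01, -5.98785314e-04, -3.62134888e-04]), 'ft_force': array([-0.4759595 ,  1.15464371,  0.02298628]), 'torque': array([0.05615053, 0.03297518, 0.03912703]), 'grip_width': 1.0043385569450498}
0.0187
scene {'intrinsics': [[451.4708, 0.0, 274.3058], [0.0, 451.4708, 203.1062], [0.0, 0.0, 1.0]], 'pose': [[0.4125, -0.6404, 0.6478, 1.0663], [0.9109, 0.2804, -0.3029, -0.2192], [0.0123, 0.715, 0.699, 0.5211], [0.0, 0.0, 0.0, 1.0]]}
side {'intrinsics': [[496.614, 0.0, 279.0002], [0.0, 496.614, 211.2924], [0.0, 0.0, 1.0]], 'pose': [[-0.8996, 0.2226, -0.3757, 0.3118], [-0.4363, -0.4909, 0.7541, 0.6699], [-0.0166, 0.8423, 0.5387, 0.5268], [0.0, 0.0, 0.0, 1.0]]}
wrist {'intrinsics': [[325.1923, 0.0, 286.2198], [0.0, 325.1923, 212.0103], [0.0, 0.0, 1.0]], 'T_tool_cam': [[1.0, 0.0001, -0.0004, -0.0009], [0.0, -0.9554, -0.2952, -0.0759], [-0.0004, 0.2952, -0.9554, -0.1422], [0.0, 0.0, 0.0, 1.0]]}
```

View pics/scene0.png

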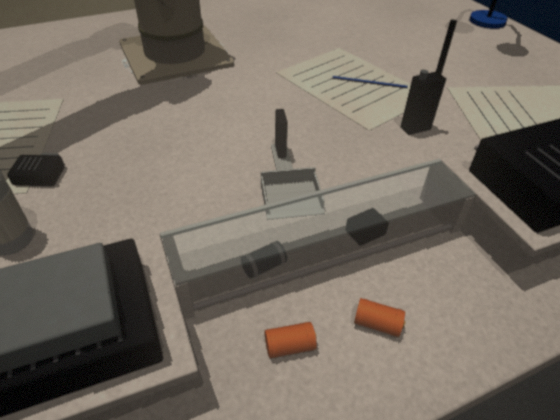

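View pics/side0.png

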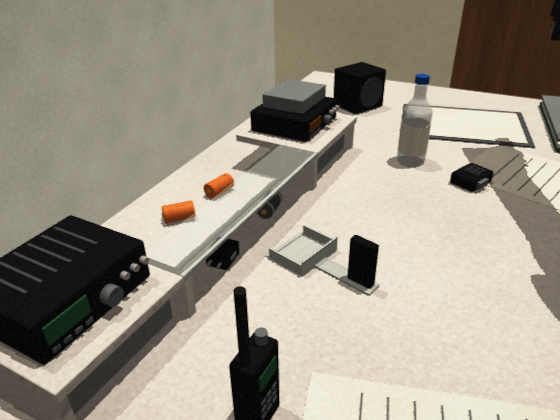

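View pics/wrist0.png

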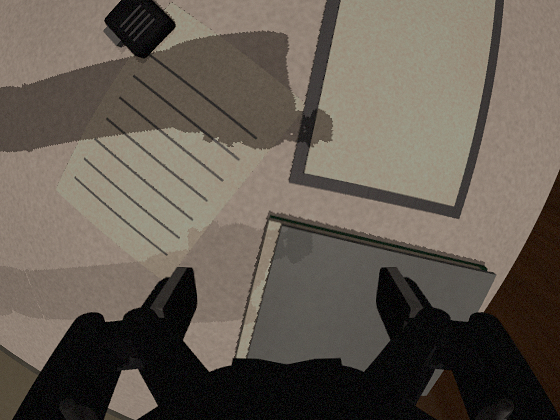

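```bash
cat > h.py <<'E'
import numpy as np,cv2
from workcell import manip
def ray(n,u,v):
    i=manip.camera_info(n);K=np.array(i["intrinsics"]);T=np.array(i["pose"])
    d=np.array([(u-K[0,2])/K[0,0],-(v-K[1,2])/K[1,1],-1.0]); return T[:3,3],T[:3,:3]@d
def onz(n,u,v,z):
    o,d=ray(n,u,v); return o+d*(z-o[2])/d[2]
def dep(n,D,u,v):
    o,d=ray(n,u,v); return o+d*D[int(round(v)),int(round(u))]
def tri(a,b):
    o1,d1=ray(*a);o2,d2=ray(*b);A=np.stack([d1,-d2],1);s=np.linalg.lstsq(A,o2-o1,rcond=None)[0]
    p=o1+d1*s[0];q=o2+d2*s[1];return (p+q)/2,np.linalg.norm(p-q)
def proj(n,P):
    i=manip.camera_info(n);K=np.array(i["intrinsics"]);T=np.array(i["pose"])
    c=T[:3,:3].T@(np.asarray(P)-T[:3,3]);return K[0,2]-K[0,0]*c[0]/c[2],K[1,2]+K[1,1]*c[1]/c[2]
def crop(f,out,x0,y0,x1,y1,s):
    p=cv2.imread(f)[y0:y1,x0:x1];p=cv2.resize(p,None,fx=s,fy=s,interpolation=cv2.INTER_CUBIC)
    p=np.clip(p.astype(float)*1.4,0,255).astype(np.uint8)
    for k in range(x0-x0%20+20,x1,20):
        cv2.putText(p,str(k),(int((k-x0)*s),10),0,.35,(0,0,255));cv2.line(p,(int((k-x0)*s),12),(int((k-x0)*s),18),(0,0,255))
    for k in range(y0-y0%20+20,y1,20):
        cv2.putText(p,str(k),(0,int((k-y0)*s)),0,.35,(0,0,255))
    cv2.imwrite(out,p)
E
python3 - <<'E'
from h import *
crop("pics/scene0.png","pics/sc_a.png",150,90,490,330,2.3)
crop("pics/side0.png","pics/si_a.png",160,160,400,340,3.3)
E
```

```text
(no output)
```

View pics/sc_a.png

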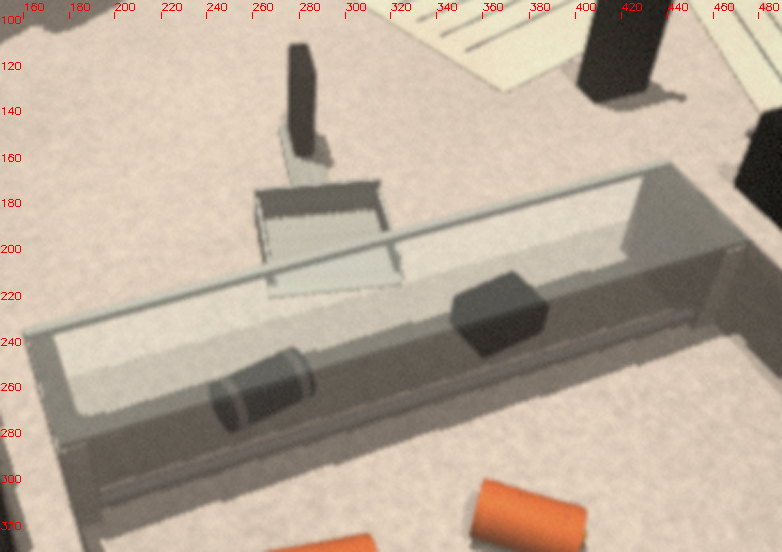

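View pics/si_a.png

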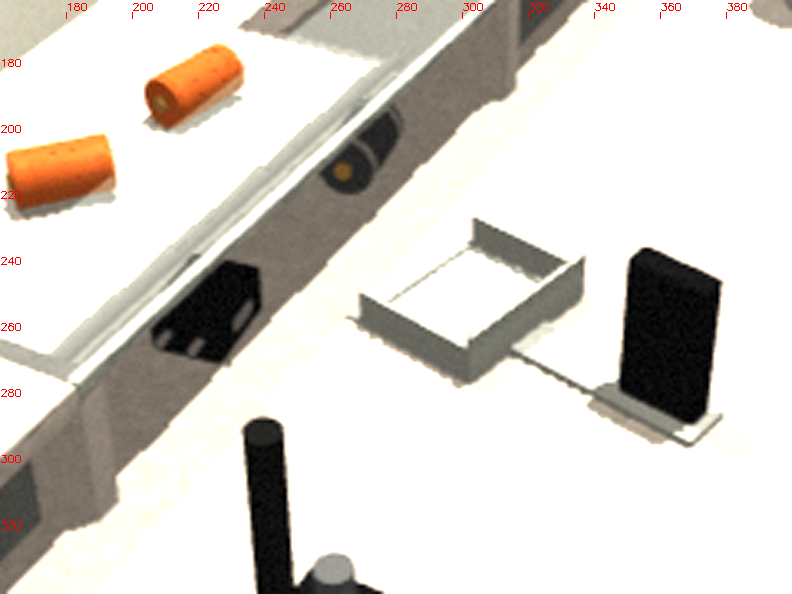

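```bash
python3 - <<'E'
from h import *
from scipy.optimize import least_squares
obs=[("scene",267.0,219.6,(.165,-.047,.0015)),("scene",324.8,213.5,(.165,.047,.0015)),
("scene",260.9,172.6,(.082,-.047,.03)),("scene",314.8,168.7,(.082,.047,.03)),
("side",265.2,256.4,(.165,.047,.0015)),("side",302.4,263,(.082,.047,.03)),("side",337,238.2,(.082,-.047,.03)),
("scene",275,109.6,(-.022,-.008,.085)),("side",378,245.5,(-.022,.008,.085))]
def P(q,b):
    c,s=np.cos(q[2]),np.sin(q[2]);return np.array([q[0]+c*b[0]-s*b[1],q[1]+s*b[0]+c*b[1],b[2]])
f=lambda q:np.concatenate([np.array(proj(n,P(q,b)))-(u,v) for n,u,v,b in obs])
r=least_squares(f,[.5,0,0],loss="soft_l1");print("scoop",r.x,np.degrees(r.x[2]));print(np.round(f(r.x).reshape(-1,2),1))
print("tri",tri(("scene",260.9,172.6),("side",337,238.2)),tri(("scene",314.8,168.7),("side",302.4,263)),tri(("scene",324.8,213.5),("side",265.2,256.4)))
D=np.load("pics/scene0.npy")
for u,v in [(200,228),(300,202),(400,177),(198,229),(250,216)]:
  print(u,v,[np.round(dep("scene",D,u,v+k),3).tolist() for k in (-3,0,3,6)])
for z in (.075,.081): print(z,onz("scene",160.9,234.8,z),onz("scene",441.3,160.9,z))
# cell
for u,v in [(262,262),(255,262),(275,256)]: print("cell",dep("scene",D,u,v))
for u,v in [(360,225)]: print("ad",dep("scene",D,u,v))
S=np.load("pics/side0.npy")
for u,v in [(263,212),(275,200),(268,206)]: print("cell side",dep("side",S,u,v))
E
```

```text
scoop [ 0.46721049  0.06951766 -0.26635838] -15.261210849996193
[[ 0.5 -0.2]
 [ 0.3 -0.3]
 [-0.7 -0.6]
 [ 0.2 -1.8]
 [-0.3 -1.1]
 [ 0.2 -1.4]
 [-0.1 -2.8]
 [-1.2 -1.5]
 [-3.5  2.3]]
tri (array([0.53229787, 0.00492036, 0.02636951]), np.float64(0.0008422734756722239)) (array([0.55918483, 0.09279431, 0.02652625]), np.float64(7.502835873028513e-05)) (array([ 6.37897595e-01,  7.17135660e-02, -3.20759252e-04]), np.float64(0.00044864679425456693))
200 228 [[0.656, -0.136, 0.08], [0.661, -0.137, 0.081], [0.666, -0.139, 0.08], [0.671, -0.14, 0.08]]
300 202 [[0.664, 0.009, 0.079], [0.67, 0.006, 0.08], [0.675, 0.003, 0.08], [0.68, 0.001, 0.079]]
400 177 [[0.676, 0.171, 0.08], [0.681, 0.168, 0.079], [0.688, 0.162, 0.081], [0.692, 0.16, 0.079]]
198 229 [[0.658, -0.139, 0.081], [0.662, -0.14, 0.08], [0.667, -0.142, 0.08], [0.672, -0.144, 0.081]]
250 216 [[0.661, -0.066, 0.079], [0.667, -0.069, 0.08], [0.673, -0.071, 0.08], [0.677, -0.073, 0.079]]
0.075 [ 0.64732824 -0.1869674   0.075     ] [0.6716941  0.25416741 0.075     ]
0.081 [ 0.65296275 -0.187401    0.081     ] [0.67700089 0.24780058 0.081     ]
cell [ 0.70758965 -0.0687331   0.02713384]
cell [ 0.73954943 -0.09157697  0.07598841]
cell [ 1.0662533  -0.21920547  0.52109929]
ad [0.74060557 0.06029211 0.07879461]
cell side [ 0.69486325 -0.03052937  0.01581328]
cell side [ 0.68439044 -0.06162167  0.02798716]
cell side [ 0.68518439 -0.03344228  0.0301458 ]
```

```bash
python3 - <<'E'
from h import *
from scipy.optimize import least_squares
print("end",onz("side",263.9,211.5,.017)); print("cen",onz("scene",263.9,259.6,.017))
S=np.load("pics/side0.npy");D=np.load("pics/scene0.npy")
# cell points by depth within bay
for n,I,(x0,y0,x1,y1) in [("side",S,(250,185,290,222)),("scene",D,(235,235,292,285))]:
    L=[]
    for v in range(y0,y1):
        for u in range(x0,x1):
            if I[v,u]>0:
                p=dep(n,I,u,v)
                if .005<p[2]<.05 and .66<p[0]<.75: L.append(p)
    L=np.array(L);print(n,len(L))
    if len(L): print(L.min(0),L.max(0),np.median(L,0))
    np.save(f"pics/{n}_cell.npy",L)
# scene silhouettes: draw model for check
sh=np.array([.665,.030]);t=np.radians(-3.16);ex=np.array([np.cos(t),np.sin(t)]);ey=np.array([-ex[1],ex[0]])
def W(x,y,z): return np.append(sh+ex*x+ey*y,z)
img=cv2.imread("pics/scene0.png");im2=cv2.imread("pics/side0.png")
for n,im in (("scene",img),("side",im2)):
    def L(a,b,c): 
        p=proj(n,a);q=proj(n,b);cv2.line(im,tuple(int(round(k*16)) for k in p),tuple(int(round(k*16)) for k in q),c,1,16,4)
    L(W(0,-.204,.081),W(0,.204,.081),(0,0,255));L(W(0,-.204,0),W(0,.204,0),(0,255,0));L(W(.075,-.204,.011),W(.075,.204,.011),(255,0,0))
    for s in(-1,1):L(W(0,s*.204,.075),W(0,s*.204,0),(0,255,255))
cv2.imwrite("pics/t1.png",cv2.resize(img[130:330,140:490],None,fx=2.2,fy=2.2));cv2.imwrite("pics/t2.png",cv2.resize(im2[130:340,150:400],None,fx=2.8,fy=2.8))
E
```

```text
end [ 0.69322297 -0.03118051  0.017     ]
cen [ 0.69737738 -0.06149362  0.017     ]
side 314
[ 0.67566719 -0.09102868  0.00500158] [ 0.70862641 -0.02530882  0.03535056] [ 0.68514349 -0.03715226  0.02255083]Traceback (most recent call last):
  File "<stdin>", line 11, in <module>
  File "h.py", line 9, in dep
    o,d=ray(n,u,v); return o+d*D[int(round(v)),int(round(u))]
        ~~~^^^^^^^
  File "h.py", line 4, in ray
    i=manip.camera_info(n);K=np.array(i["intrinsics"]);T=np.array(i["pose"])
ValueError: time passes only in moves, steps and waits
```

```bash
python3 - <<'E'
s=open('h.py').read()
s=s.replace('manip.camera_info(n)','info(n)').replace("def ray",'''import functools
@functools.lru_cache(None)
def info(n): return manip.camera_info(n)
def ray''',1)
open('h.py','w').write(s)
E
python3 - <<'E'
from h import *
S=np.load("pics/side0.npy");D=np.load("pics/scene0.npy")
for n,I,(x0,y0,x1,y1) in [("side",S,(250,185,290,222)),("scene",D,(235,235,292,285))]:
    L=[]
    for v in range(y0,y1):
        for u in range(x0,x1):
            if I[v,u]>0:
                p=dep(n,I,u,v)
                if .005<p[2]<.05 and .66<p[0]<.75: L.append(p)
    L=np.array(L);print(n,len(L))
    if len(L): print(L.min(0),L.max(0),np.median(L,0))
sh=np.array([.665,.030]);t=np.radians(-3.16);ex=np.array([np.cos(t),np.sin(t)]);ey=np.array([-ex[1],ex[0]])
def W(x,y,z): return np.append(sh+ex*x+ey*y,z)
img=cv2.imread("pics/scene0.png");im2=cv2.imread("pics/side0.png")
for n,im in (("scene",img),("side",im2)):
    def L(a,b,c): 
        p=proj(n,a);q=proj(n,b);cv2.line(im,tuple(int(round(k*16)) for k in p),tuple(int(round(k*16)) for k in q),c,1,16,4)
    L(W(0,-.204,.081),W(0,.204,.081),(0,0,255));L(W(0,-.204,0),W(0,.204,0),(0,255,0));L(W(.075,-.204,.011),W(.075,.204,.011),(255,0,0))
    for s in(-1,1):L(W(0,s*.204,.075),W(0,s*.204,0),(0,255,255))
cv2.imwrite("pics/t1.png",cv2.resize(img[130:330,140:490],None,fx=2.2,fy=2.2));cv2.imwrite("pics/t2.png",cv2.resize(im2[130:340,150:400],None,fx=2.8,fy=2.8))
E
```

```text
side 314
[ 0.67566719 -0.09102868  0.00500158] [ 0.70862641 -0.02530882  0.03535056] [ 0.68514349 -0.03715226  0.02255083]
scene 654
[ 0.69045812 -0.09089334  0.00500827] [ 0.73872045 -0.030855    0.03096938] [ 0.71151784 -0.06410457  0.01827579]
```

View pics/t1.png

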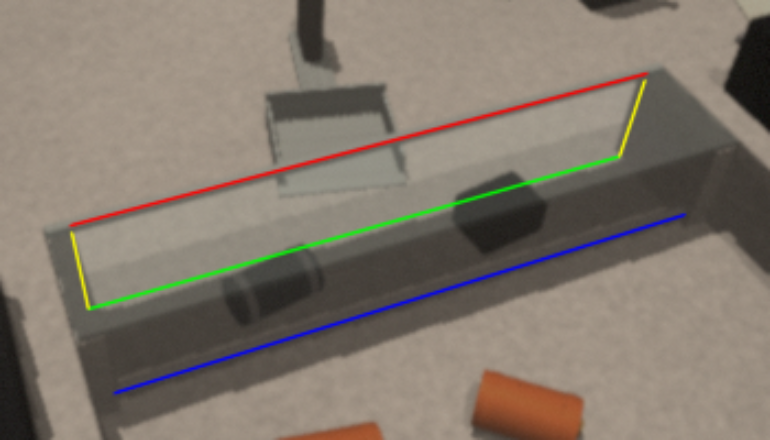

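View pics/t2.png

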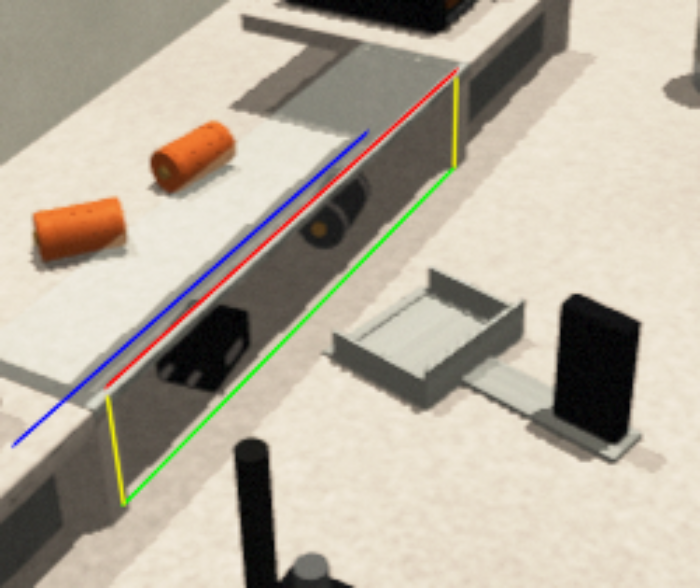

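```bash
cat >> h.py <<'E'
from scipy.spatial.transform import Rotation as R
def toolshift(P,yawx=None,o=None):
    o=o or manip.get_obs();r=R.from_quat(o["ee_rot"]);m=r.as_matrix()
    cur=np.degrees(np.arctan2(m[1,0],m[0,0]))
    s=m.T@(np.asarray(P)-o["position"])
    sp=None if yawx is None else -np.radians((yawx-cur+180)%360-180)
    return np.round(s,4).tolist(),cur,None if sp is None else round(sp,4)
E
python3 - <<'E'
from h import *
for P in [(.33,-.42,.26),(.40,-.28,.27),(.45,-.12,.25),(.467,.0695,.2)]: print(toolshift(P,-105.3))
print("bottle",onz("side",413,160,0),"top z?",tri(("side",422,78),("side",413,160)))
print("scene bottle", onz("scene",5,245,0), "walkie",onz("side",250,340,0),onz("scene",420,130,0))
E
```

```text
([-0.1097, -0.1415, -0.0292], np.float64(-67.20765990489531), np.float64(0.6648))
([-0.2117, -0.2603, -0.0391], np.float64(-67.20765990489531), np.float64(0.6648))
([-0.3398, -0.3684, -0.0189], np.float64(-67.20765990489531), np.float64(0.6648))
([-0.5078, -0.4575, 0.0312], np.float64(-67.20765990489531), np.float64(0.6648))
bottle [ 0.49186319 -0.3954287   0.        ] top z? (array([0.31181368, 0.66986258, 0.52681157]), np.float64(0.0))
scene bottle [ 0.50351595 -0.39892887  0.        ] walkie [0.56998371 0.25083772 0.        ] [0.50994313 0.35851643 0.        ]
```

>>> {"api": "send_rows", "payload": {
  "steps": [
    [[-0.02,-0.03,-0.04],0.08],
    [[-0.06,-0.07,-0.07],0.16],
    [[-0.1,-0.12,-0.07],0.25],
    [[-0.14,-0.165,-0.07],0.33],
    [[-0.18,-0.21,-0.07],0.42],
    [[-0.22,-0.255,-0.07],0.5],
    [[-0.26,-0.29,-0.06],0.58],
    [[-0.3,-0.325,-0.05],0.665]
  ],
  "hand": 1,
  "force": 100
}}

```text
clock: 1.15
position: [0.4258, -0.1719, 0.281]
ee_rot: [-0.606, 0.796, -0.0, -0.0]
ft_force: [1.1, 0.4, -0.1]
grip_width: 1.006
```

```bash
python3 - <<'E'
from h import *
o=manip.get_obs();print(o)
print(toolshift((.467,.0695,.15),-105.3,o))
E
```

```text
{'clock': 1.15, 'joint_pos': array([ 0.69749928, -0.04126878, -0.39742826,  1.77829977, -0.0158427 ,
        1.40099524, -1.53749146]), 'joint_velocities': array([-0.40341864, -0.0657171 , -0.47994981,  0.22604215, -0.0437851 ,
       -0.1664336 , -1.54604288]), 'tau': array([  3.46035518, -35.66060901,   2.64501303, -39.95925665,
         0.10755558,   0.62592186,   3.3418943 ]), 'position': array([ 0.4258269 , -0.17192466,  0.28104905]), 'ee_rot': array([-6.05606139e-01,  7.95764499e-01, -2.55125968e-04, -3.55587415e-05]), 'ft_force': array([ 1.11091506,  0.40683173, -0.11188781]), 'torque': array([ 0.03205611,  0.02017858, -0.02912721]), 'grip_width': 1.00550944375847}
([-0.2437, 0.0247, 0.131], np.float64(-105.45505725808454), np.float64(-0.0027))
```

>>> {"api": "send_rows", "payload": {
  "steps": [
    [[-0.05,0.005,0.01],0],
    [[-0.1,0.01,0.02],0],
    [[-0.15,0.015,0.04],0],
    [[-0.2,0.02,0.06],0],
    [[-0.235,0.024,0.08],0],
    [[-0.244,0.025,0.1],0],
    [[-0.244,0.025,0.111],0],
    [[-0.244,0.025,0.111],0]
  ]
}}

```text
clock: 2.15
position: [0.4654, 0.0673, 0.1698]
ee_rot: [-0.606, 0.795, 0.0, -0.001]
ft_force: [-0.5, -0.1, -0.0]
grip_width: 0.998
```

```bash
python3 - <<'E'
from h import *
o=manip.get_obs();print(o["position"],o["joint_pos"],toolshift((.467,.0695,.0463),-105.3,o))
for n in ["side","wrist"]:
    p,d=manip.camera(n);cv2.imwrite(f"pics/{n}1.png",p[:,:,::-1])
crop("pics/side1.png","pics/side1c.png",230,130,430,300,3.8)
E
```

```text
[0.46544031 0.06734148 0.16978579] [ 0.42687833  0.08725291 -0.68930067  1.9041888   0.06006235  1.17208658
 -2.12290386] ([-0.0026, -0.0011, 0.1235], np.float64(-105.36290356276848), np.float64(-0.0011))
```

View pics/wrist1.png

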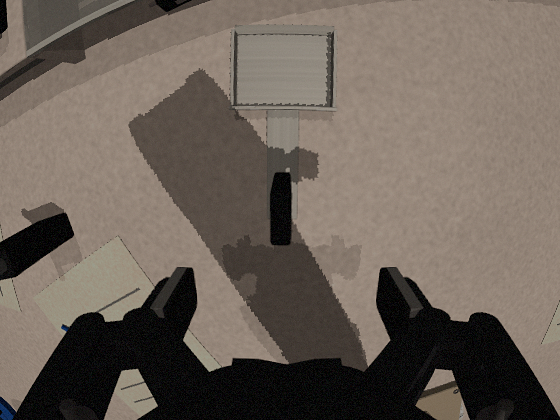

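View pics/side1c.png

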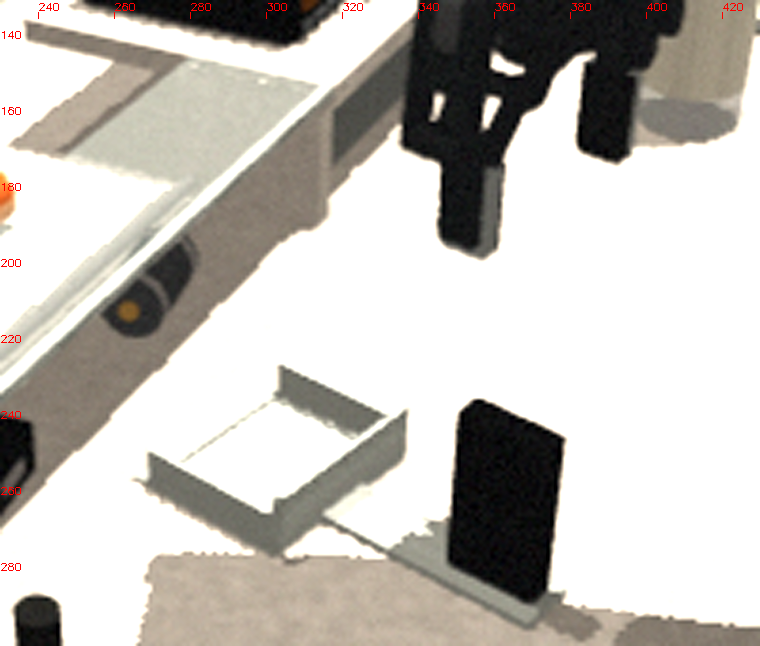

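```bash
cat >> h.py <<'E'
def wray(u,v,o):
    i=info("wrist");K=np.array(i["intrinsics"]);T=np.array(i["T_tool_cam"])
    a=(u-K[0,2]);b=(v-K[1,2]);r=np.hypot(a,b);th=r/K[0,0]
    d=np.array([np.sin(th)*a/r,-np.sin(th)*b/r,-np.cos(th)])
    M=R.from_quat(o["ee_rot"]).as_matrix()
    return o["position"]+M@T[:3,3],M@T[:3,:3]@d
def wonz(u,v,z,o):
    p,d=wray(u,v,o);return p+d*(z-p[2])/d[2]
E
python3 - <<'E'
from h import *
o=manip.get_obs()
for u,v,z in [(271,244,.085),(291,244,.085),(276,173,.085),(291,173,.085),(231,108,.03),(334,109,.03),(236,28,.022),(333,28,.022)]: print(u,v,wonz(u,v,z,o))
q=(.467,.0695,np.radians(-15.26));c,s=np.cos(q[2]),np.sin(q[2])
for b in [(-.022,0),(.022,0),(.082,.047),(.082,-.047),(.165,.047),(.165,-.047)]: print(b,q[0]+c*b[0]-s*b[1],q[1]+s*b[0]+c*b[1])
E
```

```text
271 244 [0.44964769 0.08496479 0.085     ]
291 244 [0.4456285  0.07030562 0.085     ]
276 173 [0.50103712 0.06636628 0.085     ]
291 173 [0.49819792 0.05607946 0.085     ]
231 108 [0.55810057 0.09257825 0.03      ]
334 109 [0.53345445 0.0071386  0.03      ]
236 28 [0.62876105 0.06981472 0.022     ]
333 28 [ 0.60579946 -0.01300529  0.022     ]
(-0.022, 0) 0.44577568916640126 0.07529039114730447
(0.022, 0) 0.4882243108335988 0.06370960885269554
(0.082, 0.047) 0.558479176012655 0.0932604788681898
(0.082, -0.047) 0.5337384138378086 0.002574787124631432
(0.165, 0.047) 0.6385527123394139 0.07141491226699569
(0.165, -0.047) 0.6138119501645676 -0.019270779476562694
```

>>> {"api": "send_rows", "payload": {
  "steps": [
    [[-0.001,0,0.03],0],
    [[-0.002,-0.001,0.06],0],
    [[-0.003,-0.001,0.085],0],
    [[-0.003,-0.001,0.105],0],
    [[-0.003,-0.001,0.118],0],
    [[-0.003,-0.001,0.123],0],
    [[-0.003,-0.001,0.123],0],
    [[-0.003,-0.001,0.123],0]
  ]
}}

```text
clock: 3.25
position: [0.4681, 0.0709, 0.048]
ee_rot: [-0.607, 0.795, -0.0, 0.0]
ft_force: [0.7, -0.3, 0.4]
grip_width: 0.999
```

>>> {"api": "send_rows", "payload": {
  "steps": [
    [[0,0,0],0],
    [[0,0,0],0],
    [[0,0,0],0],
    [[0,0,0],0],
    [[0,0,0],0],
    [[0,0,0],0],
    [[0,0,0],0],
    [[0,0,0],0]
  ],
  "hand": 0,
  "force": 100
}}

```text
clock: 4.25
position: [0.4678, 0.0709, 0.0474]
ee_rot: [-0.607, 0.795, -0.0, 0.0]
ft_force: [0.7, 0.4, 4.2]
grip_width: 0.177
```

```bash
python3 - <<'E'
from h import *
o=manip.get_obs();print(o)
p,d=manip.camera("wrist");cv2.imwrite("pics/wrist2.png",p[:,:,::-1])
E
```

```text
{'clock': 4.25, 'joint_pos': array([ 0.36673128,  0.26887885, -0.66990723,  2.01786943,  0.20876001,
        0.92125258, -2.25073572]), 'joint_velocities': array([ 0.00037513,  0.00076014, -0.00073198,  0.00073303,  0.00125455,
       -0.00196482,  0.00281437]), 'tau': array([ 2.68619070e-01, -4.17944670e+01, -4.86049131e+00, -2.97852749e+01,
        1.48065775e-01, -4.05837572e-02, -5.97849328e-03]), 'position': array([0.46776319, 0.07092046, 0.04743882]), 'ee_rot': array([-6.06650016e-01,  7.94969010e-01, -1.06518236e-04,  1.40163760e-04]), 'ft_force': array([0.70084868, 0.40033356, 4.17741919]), 'torque': array([0.08384784, 0.16718098, 0.01872889]), 'grip_width': 0.1767456064142834}
```

View pics/wrist2.png

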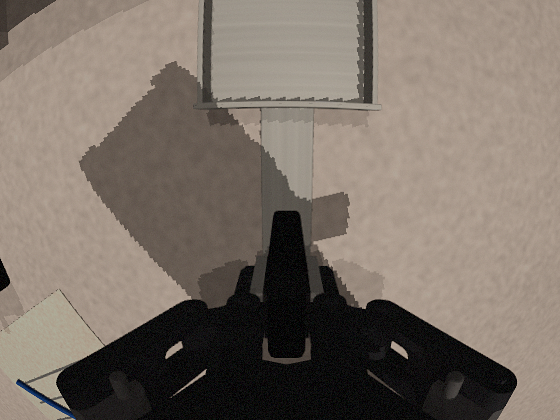

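```bash
python3 - <<'E'
from h import *
print(toolshift((.4754,-.0477,.0474),-93.16))
E
```

```text
([0.1124, -0.0387, 0.0], np.float64(-105.3072657366861), np.float64(-0.212))
```

>>> {"api": "send_rows", "payload": {
  "steps": [
    [[0.01,-0.003,0],-0.02],
    [[0.025,-0.009,0],-0.05],
    [[0.043,-0.015,0],-0.085],
    [[0.062,-0.021,0],-0.12],
    [[0.08,-0.028,0],-0.155],
    [[0.097,-0.034,0],-0.185],
    [[0.108,-0.037,0],-0.205],
    [[0.112,-0.039,0],-0.212]
  ]
}}

```text
clock: 5.3
position: [0.4757, -0.0468, 0.0475]
ee_rot: [-0.688, 0.726, 0.0, 0.0]
ft_force: [-2.0, 6.5, 7.6]
grip_width: 0.174
```

```bash
python3 - <<'E'
from h import *
o=manip.get_obs();print(o["position"],o["ft_force"],o["joint_pos"],o["grip_width"],toolshift((.4754,-.0477,.0474),-93.16,o))
for n in ["scene","side","wrist"]:
    p,d=manip.camera(n);cv2.imwrite(f"pics/{n}3.png",p[:,:,::-1]);np.save(f"pics/{n}3.npy",d)
crop("pics/side3.png","pics/side3c.png",200,150,400,300,3.9)
crop("pics/scene3.png","pics/scene3c.png",190,150,390,300,3.9)
E
```

```text
[ 0.47569768 -0.0468477   0.04749317] [-2.00541792  6.47405186  7.57934346] [ 0.57822032  0.27205764 -0.62951608  2.00722023  0.19832332  0.92209684
 -1.77983046] 0.17435873693516415 ([0.0009, 0.0003, 0.0001], np.float64(-93.13126609421563), np.float64(0.0005))
```

View pics/side3c.png

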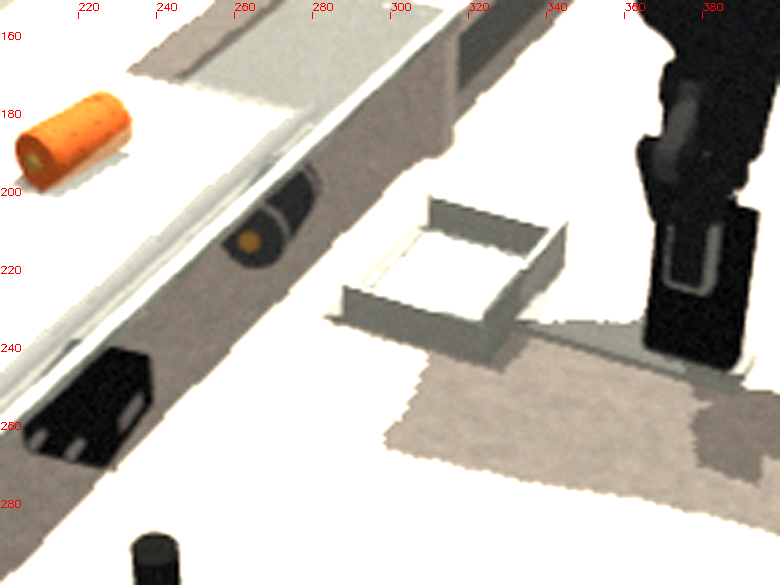

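View pics/scene3c.png

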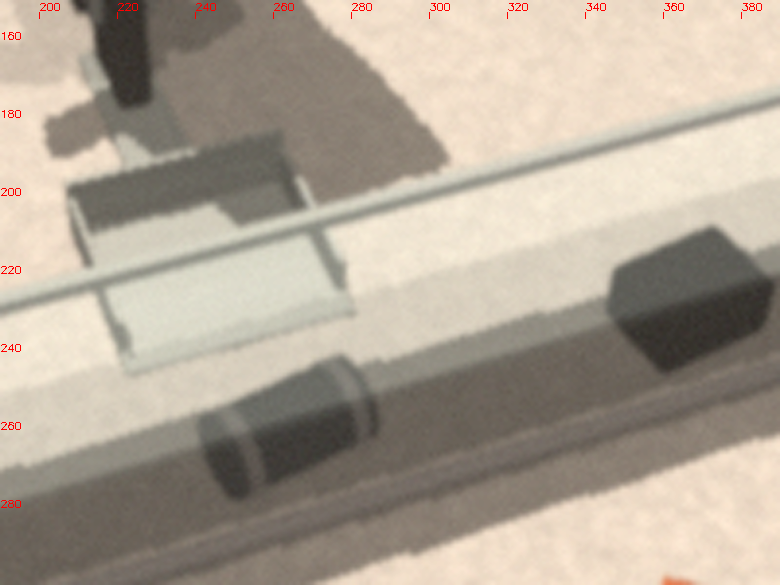

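View pics/wrist3.png

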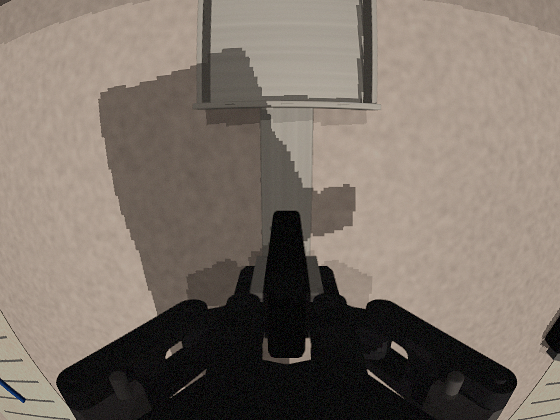

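```bash
python3 - <<'E'
from h import *
sh=np.array([.665,.030]);t=np.radians(-3.16);ex=np.array([np.cos(t),np.sin(t)]);ey=np.array([-ex[1],ex[0]])
def S(p): d=p[:2]-sh;return np.round([d@ex,d@ey,p[2]],4)
a=onz("scene",223.3,246.2,.0015);b=onz("scene",280.8,230.3,.0015);print(a,b,S(a),S(b),"mid",S((a+b)/2))
print("cell",S(onz("scene",263.8,259.7,.017)))
a=onz("side",190+0*0+(327/3.9)+10,150+317/3.9,.0015);print("side +y edge",S(a))
# lip via depth: where does top begin along columns, both cams
D=np.load("pics/scene3.npy")
for u in (180,220,260,300,340,380,420):
    for v in range(120,300):
        if D[v,u]>0:
            p=dep("scene",D,u,v)
            if p[2]>.073 and p[0]>.6: print(u,v,np.round(p,4),S(p));break
# rail in scene depth
L=[]
for u in range(200,440,4):
    for v in range(200,330):
        if D[v,u]>0:
            p=dep("scene",D,u,v);q=S(p)
            if .004<q[2]<.025 and .07<q[0]<.09: L.append(q)
L=np.array(L);print(len(L));
if len(L):print(np.percentile(L,[5,50,95],axis=0))
o=manip.get_obs();p=o["position"];print("grip",S(p))
E
```

```text
[ 0.63815918 -0.10213699  0.0015    ] [ 0.64372291 -0.00975211  0.0015    ] [-0.0195 -0.1334  0.0015] [-0.0191 -0.0409  0.0015] mid [-0.0193 -0.0871  0.0015]
cell [ 0.0375 -0.0898  0.017 ]
side +y edge [-0.0228 -0.0388  0.0015]
180 228 [ 0.6512 -0.1615  0.0809] [-0.0032 -0.192   0.0809]
220 217 [ 0.6525 -0.1065  0.08  ] [-0.005  -0.1369  0.08  ]
260 206 [ 0.655  -0.0488  0.0803] [-0.0057 -0.0792  0.0803]
300 196 [0.6588 0.0114 0.0798] [-0.0052 -0.0189  0.0798]
340 185 [0.6611 0.0758 0.0796] [-0.0064  0.0455  0.0796]
380 175 [0.6655 0.1425 0.0794] [-0.0057  0.1123  0.0794]
420 164 [0.6683 0.2143 0.0792] [-0.0069  0.1842  0.0792]
348
[[ 0.0708   -0.181065  0.009   ]
 [ 0.0748   -0.0318    0.0129  ]
 [ 0.0769    0.15501   0.0147  ]]
grip [-0.1846 -0.0874  0.0475]
```

```bash
python3 - <<'E'
from h import *
sh=np.array([.665,.030]);t=np.radians(-3.16);ex=np.array([np.cos(t),np.sin(t)]);ey=np.array([-ex[1],ex[0]])
def S(p): d=p[:2]-sh;return np.round([d@ex,d@ey,p[2]],4)
D=np.load("pics/scene3.npy")
for u in (300,420):
    for v in range(225,290):
        if D[v,u]>0:
            q=S(dep("scene",D,u,v))
            if q[2]<.03 and .05<q[0]<.11: print(u,v,q)
D=np.load("pics/side3.npy")
print("side")
for u in (240,300):
  for v in range(150,250):
    if D[v,u]>0:
        q=S(dep("side",D,u,v))
        if -.03<q[0]<.03: print(u,v,q)
E
```

```text
300 265 [ 0.0513 -0.0388 -0.0017]
300 266 [ 0.0536 -0.0399 -0.0007]
300 267 [ 0.0546 -0.0403 -0.0017]
300 268 [ 0.0559 -0.0408 -0.0022]
300 269 [ 0.0581 -0.0418 -0.0013]
300 270 [ 0.0596 -0.0425 -0.0016]
300 271 [ 0.0713 -0.0484  0.0133]
300 272 [ 0.0733 -0.0493  0.0139]
300 273 [ 0.0752 -0.0502  0.0144]
300 274 [ 0.0751 -0.05    0.012 ]
300 275 [ 0.0762 -0.0504  0.0112]
300 276 [ 0.0758 -0.0501  0.0083]
300 277 [ 0.0711 -0.0475 -0.0013]
300 278 [ 0.0732 -0.0484 -0.0006]
300 279 [ 0.0739 -0.0487 -0.002 ]
300 280 [ 0.0761 -0.0497 -0.001 ]
300 281 [ 0.0773 -0.0502 -0.0015]
300 282 [ 0.0789 -0.0509 -0.0015]
300 283 [ 0.0807 -0.0517 -0.0011]
300 284 [ 0.0823 -0.0524 -0.001 ]
300 285 [ 0.0836 -0.0529 -0.0015]
300 286 [ 0.0849 -0.0535 -0.0018]
300 287 [ 0.0873 -0.0546 -0.0005]
300 288 [ 0.0879 -0.0548 -0.0019]
300 289 [ 0.0894 -0.0554 -0.002 ]
420 228 [ 0.0505  0.1681 -0.0022]
420 229 [ 0.0533  0.1657 -0.0008]
420 230 [ 0.054   0.1657 -0.0024]
420 231 [ 0.0564  0.1638 -0.0015]
420 232 [ 0.0583  0.1625 -0.0014]
420 233 [0.0704 0.15   0.0138]
420 234 [0.0717 0.1493 0.0132]
420 235 [0.0734 0.
[... 3472 characters left out ...]
7 [ 0.0082 -0.1654 -0.0007]
300 198 [ 0.0065 -0.162  -0.0008]
300 199 [ 0.0032 -0.1556  0.0011]
300 200 [ 0.0016 -0.1525  0.0009]
300 201 [-1.000e-04 -1.491e-01  8.000e-04]
300 202 [-0.0018 -0.1458  0.0007]
300 203 [-0.0036 -0.1422  0.0008]
300 204 [-0.0058 -0.1378  0.0015]
300 205 [-6.600e-03 -1.364e-01  1.000e-04]
300 206 [-0.0078 -0.1339 -0.0005]
300 208 [-1.150e-02 -1.267e-01 -1.000e-04]
300 209 [-0.0141 -0.1217  0.0011]
300 210 [-0.0151 -0.1196  0.0002]
300 211 [-0.0172 -0.1155  0.0008]
300 212 [-0.0192 -0.1115  0.0014]
300 213 [-0.0231 -0.1039  0.0045]
300 214 [-0.0231 -0.1039  0.0022]
300 215 [-0.0245 -0.1012  0.0019]
300 216 [-0.0277 -0.0949  0.0042]
300 217 [-0.0283 -0.0938  0.0027]
```

>>> {"api": "send_rows", "payload": {
  "steps": [
    [[0,-0.008,0],0],
    [[0,-0.02,0],0],
    [[0,-0.032,0],0],
    [[0,-0.044,0],0],
    [[0,-0.056,0],0],
    [[0,-0.066,0],0],
    [[0,-0.074,0],0],
    [[0,-0.078,0],0]
  ]
}}

```text
clock: 6.45
position: [0.5515, -0.0518, 0.0475]
ee_rot: [-0.687, 0.726, 0.001, -0.002]
ft_force: [-17.0, 1.3, 20.2]
grip_width: 0.172
```

```bash
python3 - <<'E'
from h import *
o=manip.get_obs();print(o["clock"],o["position"],o["ft_force"],o["torque"],o["grip_width"])
for n in ["scene","side"]:
    p,d=manip.camera(n);cv2.imwrite(f"pics/{n}4.png",p[:,:,::-1]);np.save(f"pics/{n}4.npy",d)
crop("pics/side4.png","pics/side4c.png",200,150,400,300,3.9)
crop("pics/scene4.png","pics/scene4c.png",190,170,390,320,3.9)
E
```

```text
6.45 [ 0.55148378 -0.05176502  0.04745585] [-17.03852499   1.32328999  20.20545008] [-0.03425483  3.14047808 -0.06517769] 0.17227499649089892
```

View pics/side4c.png

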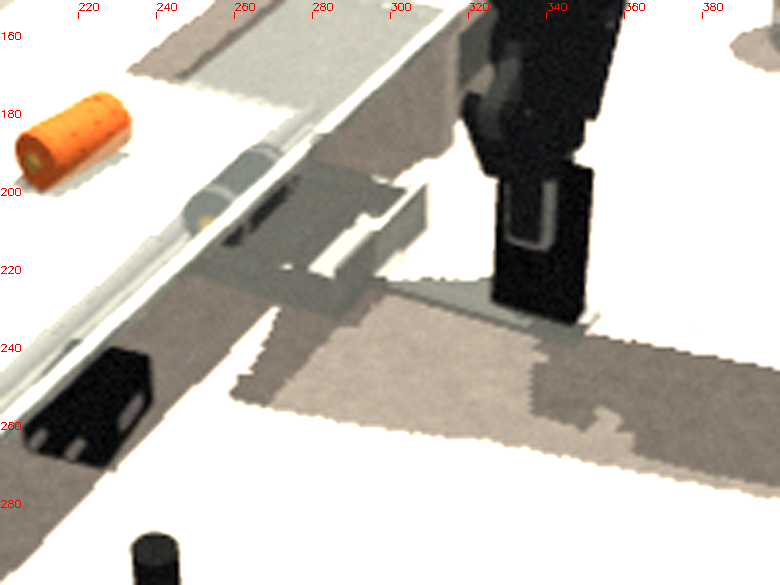

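View pics/scene4c.png

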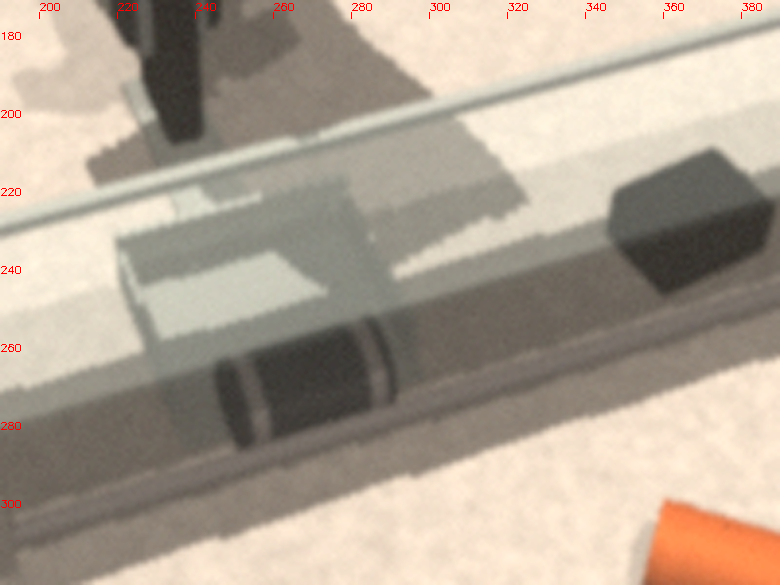

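```bash
python3 - <<'E'
from h import *
t=np.radians(-3.16);ex=np.array([np.cos(t),np.sin(t)]);ey=np.array([-ex[1],ex[0]]);sh=np.array([.665,.030])-ex*.0063
def S(p): d=p[:2]-sh;return np.round([d@ex,d@ey,p[2]],4)
o=manip.get_obs();print("grip",S(o["position"]),toolshift(o["position"],-93.16,o))
for z in (.017,.021):print("cell",S(onz("scene",268.7,268.7,z)))
# +y end bottom / -y end
for u,v in [(190+218/3.9,170+375/3.9),(190+245/3.9,170+445/3.9),(190+375/3.9,170+315/3.9),(190+395/3.9,170+400/3.9)]: print(S(onz("scene",u,v,.02)))
for u,v in [(190+118/3.9,170+237/3.9),(190+345/3.9,170+178/3.9)]: print("bw",S(onz("scene",u,v,.03)))
E
```

```text
grip [-0.102  -0.0879  0.0475] ([0.0, 0.0, 0.0], np.float64(-93.1579540878388), np.float64(0.0))
cell [ 0.0611 -0.0889  0.017 ]
cell [ 0.0639 -0.09    0.021 ]
[ 0.0479 -0.1178  0.02  ]
[ 0.0798 -0.1187  0.02  ]
[ 0.0421 -0.055   0.02  ]
[ 0.0803 -0.063   0.02  ]
bw [-0.0192 -0.1343  0.03  ]
bw [-0.018  -0.0433  0.03  ]
```

>>> {"api": "send_rows", "payload": {
  "steps": [
    [[0,-0.003,0],0],
    [[0,-0.006,0],0],
    [[0,-0.009,0],0],
    [[0,-0.012,0],0],
    [[0,-0.014,0],0],
    [[0,-0.016,0],0],
    [[0,-0.016,0],0],
    [[0,-0.016,0],0]
  ]
}}

```text
clock: 7.55
position: [0.568, -0.0527, 0.0475]
ee_rot: [-0.687, 0.726, 0.001, -0.001]
ft_force: [-10.8, 1.0, 13.0]
grip_width: 0.178
```

```bash
cat >> h.py <<'E'
t_=np.radians(-3.16);ex=np.array([np.cos(t_),np.sin(t_)]);ey=np.array([-ex[1],ex[0]]);sh=np.array([.665,.030])-ex*.0063
def S(p): d=p[:2]-sh;return np.round([d@ex,d@ey,p[2]],4)
E
python3 - <<'E'
from h import *
o=manip.get_obs();print(o["clock"],S(o["position"]),o["ft_force"],o["torque"],o["grip_width"])
for n in ["scene","side"]:
    p,d=manip.camera(n);cv2.imwrite(f"pics/{n}5.png",p[:,:,::-1]);np.save(f"pics/{n}5.npy",d)
crop("pics/scene5.png","pics/scene5c.png",190,170,390,320,3.9)
crop("pics/side5.png","pics/side5c.png",200,150,400,300,3.9)
E
```

```text
7.55 [-0.086  -0.0879  0.0475] [-10.781977     1.00571039  13.01594806] [-0.11955928  1.92519705  0.00845533] 0.17802467058748053
```

View pics/scene5c.png

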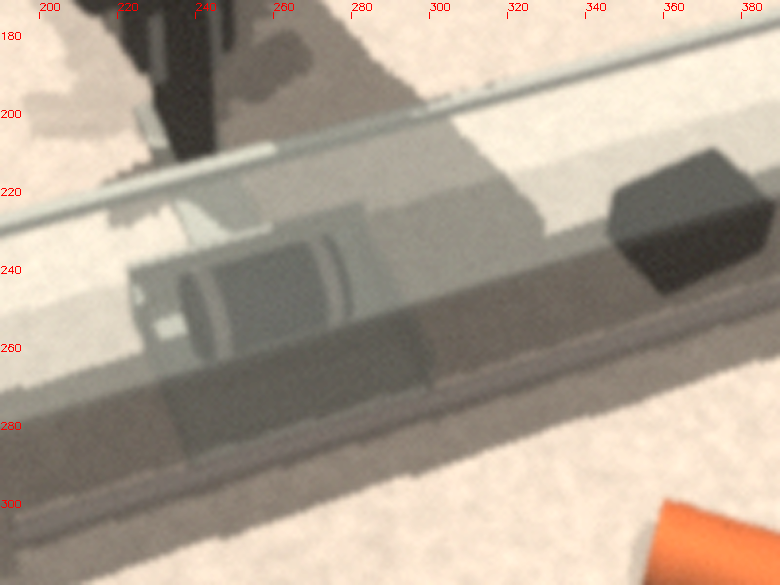

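View pics/side5c.png

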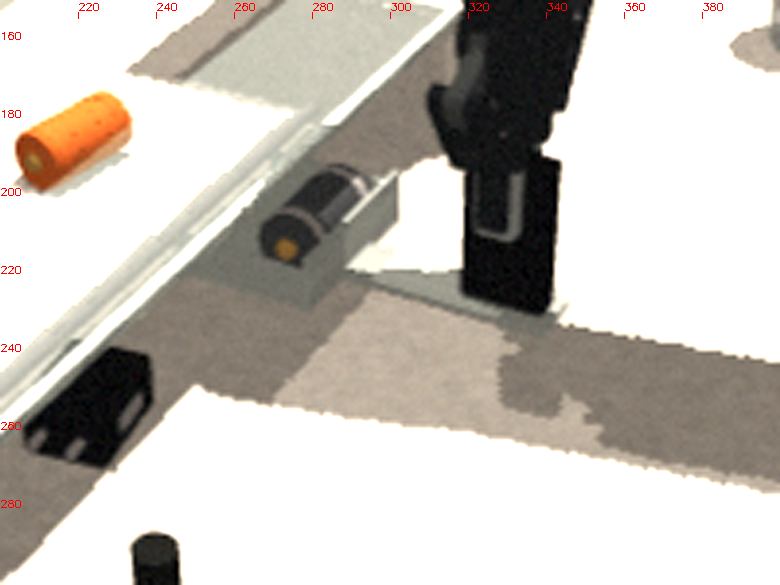

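>>> {"api": "send_rows", "payload": {
  "steps": [
    [[0,-0.001,0],0],
    [[0,-0.002,0],0],
    [[0,-0.003,0],0],
    [[0,-0.003,0],0],
    [[0,-0.003,0],0],
    [[0,-0.002,0],0],
    [[0,0,0],0],
    [[0,0.002,0],0]
  ]
}}

```text
clock: 8.65
position: [0.568, -0.0526, 0.0475]
ee_rot: [-0.687, 0.726, -0.0, 0.0]
ft_force: [1.2, -0.1, -1.2]
grip_width: 0.173
```

>>> {"api": "send_rows", "payload": {
  "steps": [
    [[0,0.003,0],0],
    [[0,0.007,0],0],
    [[0,0.012,0],0],
    [[0,0.018,0],0],
    [[0,0.024,0],0],
    [[0,0.03,0],0],
    [[0,0.036,0],0],
    [[0,0.042,0],0]
  ]
}}

```text
clock: 9.65
position: [0.5254, -0.0503, 0.0475]
ee_rot: [-0.687, 0.726, -0.0, 0.0]
ft_force: [7.6, -0.2, 15.0]
grip_width: 0.172
```

>>> {"api": "send_rows", "payload": {
  "steps": [
    [[0,0.006,0],0],
    [[0,0.012,0],0],
    [[0,0.018,0],0],
    [[0,0.024,0],0],
    [[0,0.03,0],0],
    [[0,0.036,0],0],
    [[0,0.042,0],0],
    [[0,0.048,0],0]
  ]
}}

```text
clock: 10.65
position: [0.4776, -0.0476, 0.0475]
ee_rot: [-0.687, 0.726, -0.0, 0.0]
ft_force: [3.4, -0.1, 0.2]
grip_width: 0.176
```

>>> {"api": "send_rows", "payload": {
  "steps": [
    [[0,0.006,0],0],
    [[0,0.012,0],0],
    [[0,0.018,0],0],
    [[0,0.024,0],0],
    [[0,0.029,0],0],
    [[0,0.033,0],0],
    [[0,0.035,0],0],
    [[0,0.036,0],0]
  ]
}}

```text
clock: 11.65
position: [0.4417, -0.0456, 0.0474]
ee_rot: [-0.687, 0.726, -0.0, 0.0]
ft_force: [5.9, 0.4, 6.3]
grip_width: 0.174
```

```bash
python3 - <<'E'
from h import *
o=manip.get_obs();print(o["clock"],S(o["position"]),o["ft_force"],o["torque"],o["grip_width"])
for n in ["scene","side"]:
    p,d=manip.camera(n);cv2.imwrite(f"pics/{n}6.png",p[:,:,::-1]);np.save(f"pics/{n}6.npy",d)
crop("pics/side6.png","pics/side6c.png",200,150,400,300,3.9)
E
```

```text
11.65 [-0.2125 -0.0878  0.0474] [5.9007185  0.40003144 6.28998601] [-0.15612019 -1.26684424  0.04242316] 0.17354073739550788
```

View pics/side6c.png

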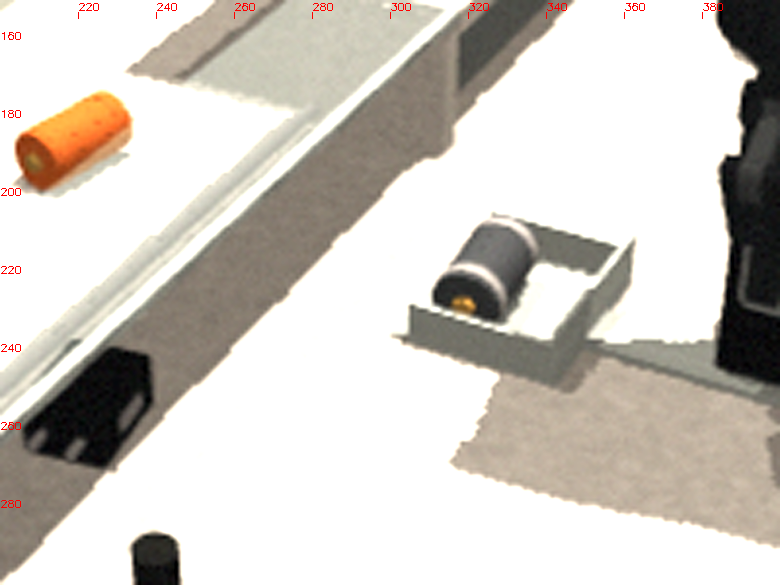

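View pics/scene6.png

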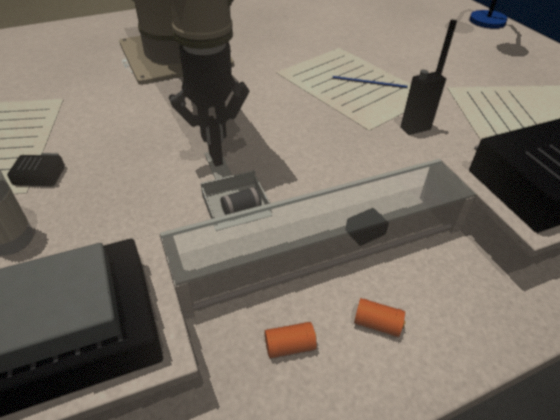

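>>> {"api": "send_rows", "payload": {
  "steps": [
    [[0,0,0],0],
    [[0,0,0],0],
    [[0,0,0],0],
    [[0,0,0],0],
    [[0,0,0],0],
    [[0,0,0],0],
    [[0,0,0],0],
    [[0,0,0],0]
  ],
  "hand": 1
}}

```text
clock: 12.75
position: [0.4417, -0.0456, 0.0473]
ee_rot: [-0.687, 0.726, -0.0, 0.0]
ft_force: [-0.0, 0.0, -0.6]
grip_width: 1.002
```

>>> {"api": "send_rows", "payload": {
  "steps": [
    [[0,0,-0.01],0],
    [[0,0,-0.03],0],
    [[0,0,-0.06],0],
    [[0,0,-0.09],0],
    [[0,0,-0.115],0],
    [[0,0,-0.13],0],
    [[0,0,-0.13],0],
    [[0,0,-0.13],0]
  ]
}}

```text
clock: 13.75
position: [0.4412, -0.0456, 0.1765]
ee_rot: [-0.687, 0.726, 0.0, -0.0]
ft_force: [0.7, -0.1, 0.1]
grip_width: 1.002
```

```bash
python3 - <<'E'
from h import *
o=manip.get_obs();print(o["clock"],S(o["position"]),o["ft_force"],o["torque"],o["grip_width"])
for n in ["scene","side","wrist"]:
    p,d=manip.camera(n);cv2.imwrite(f"pics/{n}7.png",p[:,:,::-1]);np.save(f"pics/{n}7.npy",d)
crop("pics/side7.png","pics/side7c.png",200,150,400,300,3.9)
crop("pics/scene7.png","pics/scene7c.png",150,100,350,250,3.9)
E
```

```text
13.75 [-0.213  -0.0878  0.1765] [ 0.69138892 -0.14297743  0.10032426] [-0.01304891 -0.05776286 -0.00978615] 1.0021629377146115
```

View pics/side7c.png

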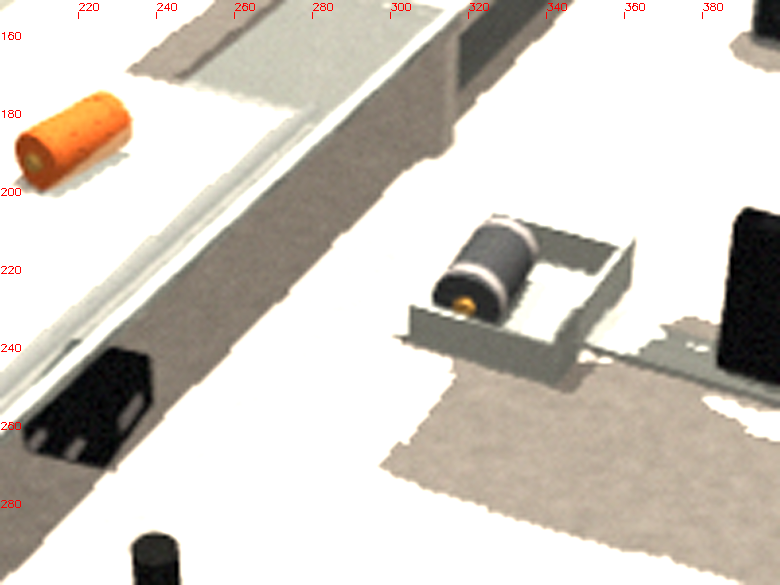

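View pics/wrist7.png

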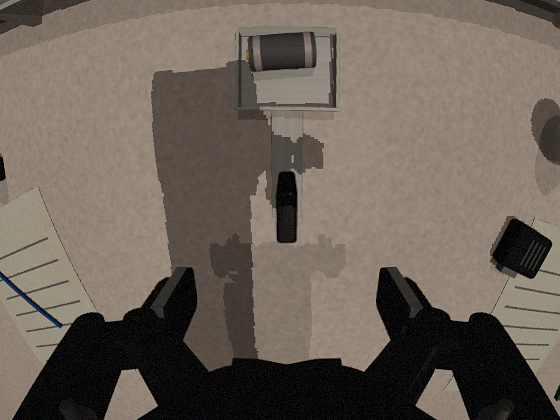

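View pics/scene7c.png

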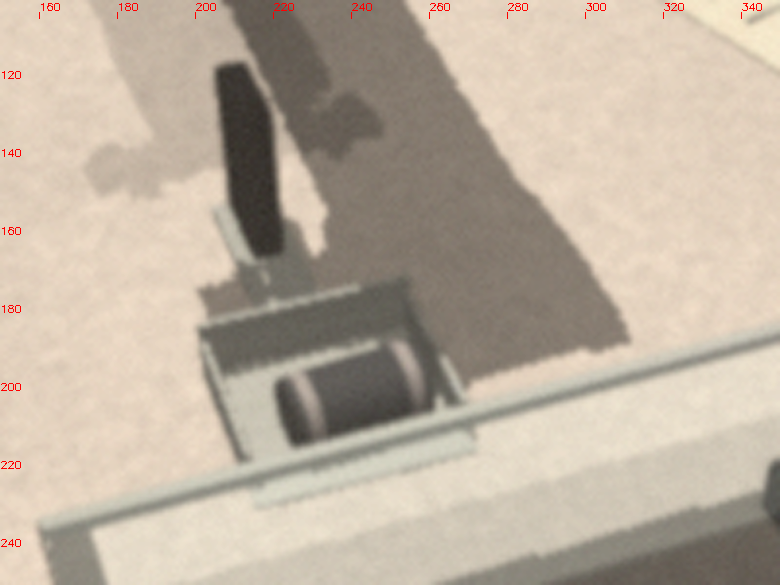

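```bash
python3 - <<'E'
from h import *
a=onz("scene",216.2,230,.0015);b=onz("scene",271.8,214.6,.0015);print("edge",S((a+b)/2),S(a),S(b))
print("cell scene",S(onz("scene",150+352/3.9,100+393/3.9,.019)))
print("cell end side",S(onz("side",200+463/3.9,150+305/3.9,.019)))
a=cv2.imread("pics/side0.png")[235:275,200:242].astype(int);b=cv2.imread("pics/side7.png")[235:275,200:242].astype(int);print("adapter diff",abs(a-b).mean())
print(manip.get_obs()["clock"])
E
```

```text
edge [-0.0489 -0.0881  0.0015] [-0.0485 -0.1343  0.0015] [-0.0494 -0.0418  0.0015]
cell scene [-0.0799 -0.0842  0.019 ]
cell end side [-0.0796 -0.0545  0.019 ]
adapter diff 7.066071428571429
13.9
```

```bash
python3 -c "
from workcell import manip
print(manip.hand_in())"
```

```text
the job is handed in; nothing more can be done
None
```

The job is handed in at about 14 s of the 43 s allowed, with the cell lying in the scoop's pan, out from under the shelf. I gripped the scoop by its handle, lined it up with the shelf and pushed its edge under the stop rail until the cell climbed in. Then I drew it out slowly, released it and lifted the hand clear.

**Cell:** by the last pictures its centre is about 80 mm outside the lip and roughly 134 mm ahead of the grip point (allowed 85 to 153 mm). It sits about 4 mm off the pan's middle.

**Scoop:** its front edge is about 49 mm outside the lip. It looks flat on the desk, judged from the pictures only.

**Adapter:** it sits at the same pixels as at the start. I only compared this by eye and with a rough picture difference (mean 7 grey levels, which I put down to noise).

**Milestone under the shelf:** my estimate of the cell's position was about 15 mm inside the lip with the cell in the pan, against the required 10 mm. I pushed in another 3 mm for margin and did not measure it again there.

**Disagreement:** the lip position I first read from pixels was about 6 mm too far in compared with the depth images. I used the depth value, and the front edge and rail then agreed with it.

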